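# Clamp the beech blank with the ratchet handle

## Task

The beech blank lies loose in the bench clamp and the ratchet is still set to loosen. Flip the pawl lever over to the tightening (clockwise) side, then swing the ratchet handle clockwise, seen from above, until the sliding jaw clamps the blank firmly against the stop, and finally swing the handle all the way back to its parked position, leaving the blank clamped. Turn the clamp only with its handle, do not push the jaw or the blank, and leave the other things on the bench alone.

Things in the scene. Friction and masses are not known exactly. Their poses are not given: they have to be found in the camera images.
- clamp: fixed grey bench clamp. Origin: on the vertical ratchet axis, at bench level. Base plate 120 (x) x 240 (y) x 12 mm, y = -70 to +170 mm. On the axis: gear case to 34 mm high, flat handle strap 35 to 41 mm, toothed wheel 70 mm across at 42 to 54 mm, nut to 68 mm. Jaw, blank and stop lie on its +y side; the parked handle points along its -y axis. Turned by up to 0.2 rad
- handle (a joint): ratchet handle, rad: 0 = parked against its stop, grows clockwise seen from above (from the clamp's -y towards its -x side), to 1.3. Starts at 0.02 to 0.15, stays where left. Pawl on tighten: clockwise swings turn the wheel (after up to 0.4 rad idle) at 4 to 8 N on the grip, 10 N or more once clamped, and swings back click freely; pawl on loosen: the reverse
- grip (a point): a point on the axis of the handle's upright round wooden grip, 98 mm above the bench, 150 mm from the ratchet axis. The grip is 19 to 24 mm in diameter and stands from 41 to 116 mm above the bench; pinch it from above. Held at this height, the fingertips pass above the pawl tab
- pawl (a joint): steel pawl lever; vertical pivot on the handle strap, 55 mm from the ratchet axis towards the grip. rad: 0 = in line with the handle, positive = leaning clockwise (clamp's -x side while parked) = tighten, negative = loosen. Range -0.6 to 0.6; an over-centre spring snaps it over past 0; it rests at 0.4 to 0.6 either side. Starts on loosen
- pawl_tab (a point): centre of the upright flat tab at the end of the pawl lever, 66 mm above the bench, 33 mm beyond the pawl pivot. Tab 10 mm thick (across the lever), 22 mm long (along it), 50 to 76 mm above the bench, about 62 mm or more from the grip axis; 1 to 2 N flip it; push it sideways or pinch it from above. Bumping it later would reset the ratchet
- jaw: sliding jaw, 90 mm wide and 52 mm high, with its rack. Origin: on the ratchet axis at bench level while fully open (start); slides along the clamp's +y axis towards the blank, 20 mm per radian of the ratchet wheel
- jaw_face (a point): centre of the sliding jaw's clamping face, 32 mm above the bench; 84 mm from the ratchet axis while fully open
- stop: fixed steel stop block (the fixed jaw) bolted on the base plate, 90 x 22 x 40 mm. Origin: centre of the lower edge of its clamping face, on the base plate; the face looks along its own -y axis towards the sliding jaw. Its place along the clamp's y axis varies by 5 mm
- blank: squared grey-brown beech blank, 30 x 111 x 30 mm, lying loose on the base plate between sliding jaw and stop, its length (own y axis) parallel to the jaws. Origin: centre of its underside. Near the stop, with about 3 to 9 mm of free play to the sliding jaw at the start
- candle_cup: bystander: turned candle holder, 67 mm across, 62 mm high, origin under its centre
- wax_tin: bystander: round flat tin, 77 mm across, 28 mm high, origin under its centre
- sanding_block: bystander: flat brown block 47 x 85 x 24 mm, origin under its centre
There are look-alikes about, which are no part of the job. What is shaped like the blank but green is not meant.

How it is judged:
By the outcome, as a careful person would: the job done as asked, in the order asked, and still so for the second after the job is handed in, with the robot touching nothing.
It also fails if it takes over 54 s, if anything falls off the work surface, if the arm or the gripper's body presses on something with over 40 N, if the wrist force passes 120 N, or if a joint passes its speed limit or range.

## Robot

A 7-joint arm with a two-finger parallel gripper is mounted at the origin on a cart in front of the work surface, level with it; the furniture and walls round the work are solid. World frame = base frame: x ahead of the robot, y to its left, z up, the work surface at z = 0. Lengths are in m, angles in rad, forces in N, time in s.
With the tool pointing down it reaches from about 0.4 to 0.85 m from the base axis. Payload 4.5 kg.
Tool frame: the origin (TCP) lies on the centre line of the jaws, within the pads' length; the fingertips stand ahead of it and the grasp point (between the pads) lies 6 mm ahead of it (r.tcp_to_tips is the x of the fingertips in the tool frame, in m); x points along the fingers, y is the direction in which the jaws open and shut, and the axes are right-handed (so a half turn about x gives the same grasp; the last joint's range is limited). The gripper opens to 88 mm and grips with 3 to 60 N. Pads are 18 mm wide; open, the fingers measure 123 mm over their backs; the gripper's body (75 mm by 187 mm) begins 45 mm behind the grasp point.
Start: joints at [1.293, 0.689, -0.195, 1.565, 0.157, 0.902, -0.215], TCP at [0.192, -0.595, 0.264] pointing down, gripper open.
Joint ranges: [-3.01, 3.01], [-0.46, 2.08], [-1.47, 1.51], [0.13, 2.56], [-1, 4.14], [0.04, 2.09], [-2.66, 2.66]. Speed limits (rad/s): [2.57, 2.57, 3.14, 3.14, 3.14, 3.14, 3.14].

## Interface

Orientations are given as a unit quaternion [x, y, z, w].
In Python, from plant import r gives the robot as it stands.
- The arm moves only by the tool play_rows, never from a script. Its argument "targets" is a list of rows, each a list of 3 entries, a list of its own where there are three numbers: the turn, a rotation vector about the world's x, y, z in rad, then the shift along the world's x, y, z in units of 40 mm (1.0 is 40 mm), then the closure in counts, from 0 (fully open) to 255 (shut). A call has 1 to 5 rows; each row shifts and turns the commanded pose from where the row before left it; what a row does not reach is not made up. A row lasts 1/10 s, in which the tool goes at most 50 mm and 8.59 degrees, less where a joint would pass 70% of its speed; a pose out of reach is approached as far as the arm can. A call is refused whole if a number of a shift passes 1 or a number of a turn 0.15, either way. A call with a gripper value outside its range is refused whole. The fingers move at their own pace and stop on an object; "newtons" is the grip in N (left out, the last holds). Time passes only in rows, so rows that do not move let the fingers close. It gives the time, the measured TCP pose, the force and the opening at its end, in the units of the state.
- r.get_state(): the state, without advancing time (a new reading comes with each control period).
- r.snapshot(name): name is "side" or "top"; returns a dict with "color" (384x512x3 uint8, red, green, blue), "fx", "fy", "cx", "cy" (pixels), "cam_to_world" (4x4, takes a point from camera to world coordinates). Camera axes: x right, y up, looking along -z (the intrinsics and any distortion apply to the point x, -y, -z); pixel columns grow to the right and rows downward; lengths in m; the calibration is good to about 2 mm. A picture is of the moment at which its call begins. There is no depth.
- r.finish_job(): hands the job in, once; it reports no verdict.
The state is a dict: "clock": time; "q": joint angles; "qd": joint speeds; "joint_torque": joint torques, N m; "tool_pos": TCP position; "eef_rot": TCP orientation; "contact_force": force on the tool from outside, world axes, zero at the start; "moment": the same for the moment, N m; "opening": opening from 0.0 (shut) to 1.0 (fully open).
Only numpy, scipy, OpenCV 4.12 (cv2) and the standard library are available. Lean on these libraries where they do the work, as an engineer would, in place of code of your own. Each camera call takes 0.05 s, during which the arm holds its last target.

## Working session

There is one attempt and no reset: what is moved stays moved. The work goes in short steps, Python scripts to look and compute and a tool call to move; the robot and the scene stay as the last step left them, time stands still between calls to the robot, and variables do not carry over. Pictures are saved under pics/ and viewed, and the job is handed in when it is done.

Besides the shell and the picture viewer there is one more tool, called after "Emit:" as a command line: name --argument value ..., lists and objects as JSON in quotes. play_rows: Moves the arm, as the interface text tells. Its arguments: {"type":"object","properties":{"targets":{"type":"array","items":{"type":"array"}},"newtons":{"type":"number"}},"required":["targets"]}

```bash
ls; mkdir -p pics
cat > h.py <<'E'
import numpy as np, cv2
from plant import r
def snap(n,f):
    s=r.snapshot(n); cv2.imwrite('pics/'+f,s['color'][:,:,::-1]); 
    import pickle; pickle.dump(s,open('pics/'+f+'.pkl','wb')); return s
E
python3 - <<'E'
from h import *
for n in('top','side'):
    s=snap(n,n+'0.png'); print({k:(v if k!='color' else v.shape) for k,v in s.items()})
print(r.get_state(), r.tcp_to_tips)
E
```

```text
pics
{'color': (384, 512, 3), 'fx': 455.35733457986674, 'fy': 455.35733457986674, 'cx': 258.1067617372787, 'cy': 190.65779853381457, 'cam_to_world': array([[-0.01308744,  0.99629524, -0.08499716,  0.38788048],
       [-0.99990221, -0.01262089,  0.00602412,  0.11623688],
       [ 0.00492906,  0.08506769,  0.99636298,  1.21703222],
       [ 0.        ,  0.        ,  0.        ,  1.        ]])}
{'color': (384, 512, 3), 'fx': 448.07379811006825, 'fy': 448.07379811006825, 'cx': 258.7411769008651, 'cy': 193.69180051693718, 'cam_to_world': array([[ 0.91634656,  0.28117191, -0.28504619,  0.21515678],
       [-0.3998814 ,  0.60696281, -0.68679765, -0.59439025],
       [-0.02009577,  0.74332933,  0.66862371,  0.77710065],
       [ 0.        ,  0.        ,  0.        ,  1.        ]])}
{'clock': 0.1, 'q': array([ 1.29279778,  0.68986438, -0.19452386,  1.56623106,  0.15731808,
        0.9025069 , -0.21508814]), 'qd': array([-6.34260323e-04, -2.60122477e-03, -4.26171619e-04, -3.12097016e-03,
        9.98899074e-04, -5.89054068e-04,  4.15468614e-05]), 'joint_torque': array([-3.99293916e-03, -5.28506291e+01, -1.27179053e+00, -1.53838027e+01,
       -5.25807298e-02,  1.95800538e-03,  7.62805030e-05]), 'tool_pos': array([ 0.19153043, -0.59438092,  0.26301499]), 'eef_rot': array([-0.69839009, -0.11038215,  0.69866075, -0.10927133]), 'contact_force': array([ 0.02009215, -0.13027715,  0.06403746]), 'moment': array([ 0.02207848,  0.02947961, -0.02190318]), 'opening': 1.0029469951858407} 0.025
```

View pics/top0.png

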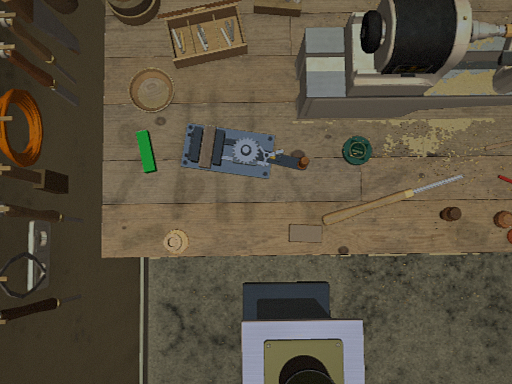

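View pics/side0.png

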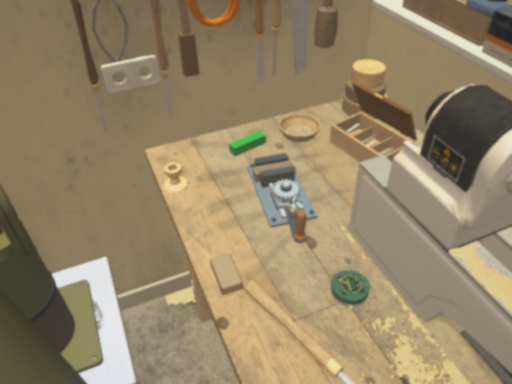

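Run:
```python
import cv2
a=cv2.imread('pics/top0.png')[110:190,170:330]; cv2.imwrite('pics/topz.png',cv2.resize(a,None,fx=5,fy=5,interpolation=cv2.INTER_CUBIC))
a=cv2.imread('pics/side0.png')[140:250,230:350]; cv2.imwrite('pics/sidez.png',cv2.resize(a,None,fx=5,fy=5,interpolation=cv2.INTER_CUBIC))
```

```text
(no output)
```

View pics/topz.png

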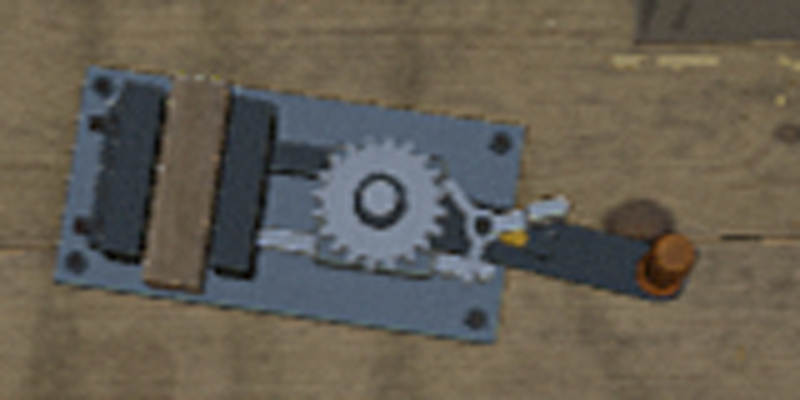

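View pics/sidez.png

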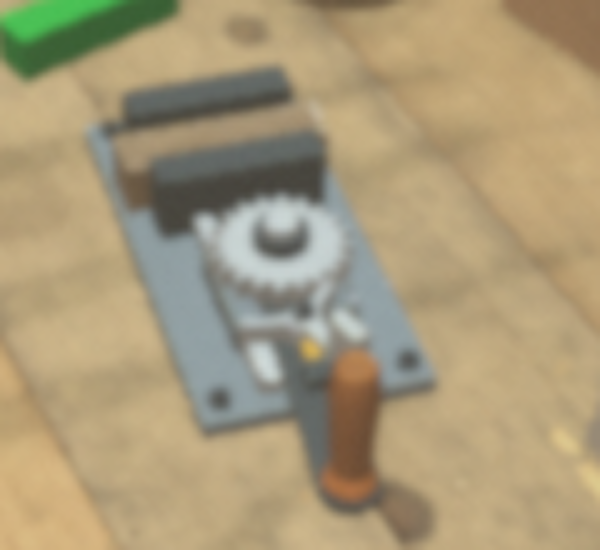

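```bash
cat >> h.py <<'E'
def ray(s,u,v):
    d=np.array([(u-s['cx'])/s['fx'],-(v-s['cy'])/s['fy'],-1]); T=s['cam_to_world']; return T[:3,3],T[:3,:3]@d
def onz(s,u,v,z):
    o,d=ray(s,u,v); return (o+d*(z-o[2])/d[2])[:3]
def proj(s,p):
    T=s['cam_to_world']; c=T[:3,:3].T@(np.array(p)-T[:3,3]); return s['cx']+s['fx']*c[0]/-c[2], s['cy']-s['fy']*c[1]/-c[2]
def tri(s1,a,s2,b):
    A=[];B=[]
    M=np.zeros((3,3));y=np.zeros(3)
    for s,p in((s1,a),(s2,b)):
        o,d=ray(s,*p);d=d/np.linalg.norm(d);P=np.eye(3)-np.outer(d,d);M+=P;y+=P@o
    return np.linalg.solve(M,y)
import pickle
def load(f): return pickle.load(open('pics/'+f+'.pkl','rb'))
E
python3 - <<'E'
from h import *
t=load('top0.png');s=load('side0.png')
Z=lambda u,v:(170+u/5-.4,110+v/5-.4)
Y=lambda u,v:(230+u/5-.4,140+v/5-.4)
np.set_printoptions(precision=4,suppress=True)
C=[onz(t,*Z(*p),.012) for p in((90,67),(527,127),(494,342),(55,282))]
for c in C:print(c)
e=(C[0]+C[3]-C[1]-C[2]);e/=np.linalg.norm(e);print('len',np.linalg.norm(C[0]-C[1]),np.linalg.norm(C[0]-C[3]),e, 'yaw',np.arctan2(-e[0],e[1]))
ctr=sum(C)/4;print('origin from plate',ctr-e*.05)
print('nut',onz(t,*Z(379,199),.068), 'side nut',onz(s,*Y(280,220),.068))
print('tab top',onz(t,*Z(548,207),.076),'tri',tri(t,Z(548,207),s,Y(343,310)))
print('grip top',onz(t,*Z(677,252),.116),'base',onz(t,*Z(661,285),.041),'side', onz(s,*Y(357,362),.116),onz(s,*Y(346,490),.041))
print('pivot',onz(t,*Z(484,226),.05))
E
```

```text
[0.6756 0.2961 0.012 ]
[0.64   0.0616 0.012 ]
[0.5242 0.0811 0.012 ]
[0.5593 0.3147 0.012 ]
len 0.23711233323648545 0.11780687160261127 [0.1493 0.9888 0.    ] yaw -0.1498353057035661
origin from plate [0.5923 0.1389 0.012 ]
nut [0.592  0.1403 0.068 ] side nut [0.5912 0.1401 0.068 ]
tab top [0.5854 0.0546 0.076 ] tri [0.5827 0.0555 0.0837]
grip top [ 0.5555 -0.0059  0.116 ] base [ 0.5497 -0.0055  0.041 ] side [ 0.5547 -0.0055  0.116 ] [ 0.5513 -0.0085  0.041 ]
pivot [0.5804 0.0865 0.05  ]
```

Run:
```python
from h import *
from scipy.spatial.transform import Rotation as R
np.set_printoptions(precision=4,suppress=True)
t=load('top0.png');s=load('side0.png')
print(R.from_quat(r.get_state()['eef_rot']).as_matrix())
for p in((300,118),(510,110),(300,97),(350,95)): print(p,onz(t,*p,0),onz(t,*p,.1))
for p in((354,212),(357,165),(445,240),(455,384)): print('side',p,onz(s,*p,0),onz(s,*p,.12))
```

```text
[[-0.0006  0.3069 -0.9518]
 [ 0.0015 -0.9518 -0.3069]
 [-1.     -0.0016  0.0001]]
(300, 118) [ 0.6886 -0.0077  0.    ] [0.6639 0.0025 0.1   ]
(510, 110) [ 0.7041 -0.5819  0.    ] [ 0.6781 -0.5246  0.1   ]
(300, 97) [ 0.747  -0.0089  0.    ] [0.7175 0.0014 0.1   ]
(350, 95) [ 0.751  -0.1458  0.    ] [ 0.7212 -0.1243  0.1   ]
side (354, 212) [0.7327 0.0432 0.    ] [ 0.6528 -0.0553  0.12  ]
side (357, 165) [0.8414 0.1983 0.    ] [0.7447 0.0759 0.12  ]
side (445, 240) [ 0.8717 -0.1224  0.    ] [ 0.7704 -0.1953  0.12  ]
side (455, 384) [ 0.6588 -0.3958  0.    ] [ 0.5903 -0.4264  0.12  ]
```

Emit:
play_rows --targets '[[[0,0,-0.1],[0.54,0.81,0],255],[[0,0,-0.1],[0.54,0.81,0],255],[[0,0,-0.11],[0.54,0.81,0],255],[[0,0,0],[0.54,0.81,0],255],[[0,0,0],[0.54,0.81,0],255]]' --newtons 20

```text
clock: 0.6
tool_pos: [0.3003, -0.4313, 0.2635]
eef_rot: [-0.707, -0.001, 0.707, -0.0]
contact_force: [-0.3, -0.1, -0.8]
opening: 0.572
```

Emit:
play_rows --targets '[[[0,0,0],[0.54,0.81,0],255],[[0,0,0],[0.54,0.81,0],255],[[0,0,0],[0.54,0.81,0],255],[[0,0,0],[0.54,0.81,0],255],[[0,0,0],[0.54,0.81,0],255]]'

```text
clock: 1.1
tool_pos: [0.4083, -0.2694, 0.2636]
eef_rot: [-0.707, -0.001, 0.707, -0.001]
contact_force: [0.8, 0.7, -0.3]
opening: 0.115
```

Emit:
play_rows --targets '[[[0,0,0],[0.54,0.81,0],255],[[0,0,0],[0.54,0.81,0],255],[[0,0,0],[0.54,0.81,0],255],[[0,0,0],[0.54,0.81,0],255],[[0,0,0],[0.54,0.81,0],255]]'

```text
clock: 1.6
tool_pos: [0.5162, -0.1074, 0.2635]
eef_rot: [-0.707, -0.001, 0.707, -0.001]
contact_force: [-0.0, 0.3, 0.5]
opening: 0.003
```

Emit:
play_rows --targets '[[[0,0,0],[0.54,0.81,0],255],[[0,0,0],[0.54,0.81,0],255],[[0,0,0],[0.54,0.81,0],255],[[0,0,0],[0.54,0.81,0],255],[[0,0,0],[0.4,0.81,0],255]]'

```text
clock: 2.1
tool_pos: [0.619, 0.0546, 0.2633]
eef_rot: [-0.707, -0.001, 0.707, -0.001]
contact_force: [0.3, -0.5, 0.5]
opening: 0.001
```

Emit:
play_rows --targets '[[[0,0,0],[0,0,-0.85],255],[[0,0,0],[0,0,-0.85],255],[[0,0,0],[0,0,-0.85],255],[[0,0,0],[0,0,-0.8],255],[[0,0,0],[0,0,-0.5],255]]'

```text
clock: 2.6
tool_pos: [0.6165, 0.0531, 0.1069]
eef_rot: [-0.706, -0.001, 0.709, -0.001]
contact_force: [0.3, 0.1, -0.2]
opening: 0.005
```

```bash
cat > v.py <<'E'
import sys
from h import *
n=sys.argv[1]
t=snap('top',f'top{n}.png');s=snap('side',f'side{n}.png')
a=t['color'][100:210,170:330,::-1];b=s['color'][140:250,230:350,::-1]
f=lambda x,k:cv2.resize(x,None,fx=k,fy=k,interpolation=cv2.INTER_CUBIC)
a=f(a,2.8);b=f(b,2.8)
cv2.imwrite(f'pics/v{n}.png',np.hstack([a,b]))
st=r.get_state();print(st['clock'],st['tool_pos'],st['contact_force'])
E
python3 v.py 1
```

```text
2.7 [0.61560949 0.05295906 0.10646236] [ 0.00122913 -0.551909    0.28723123]
```

View pics/v1.png

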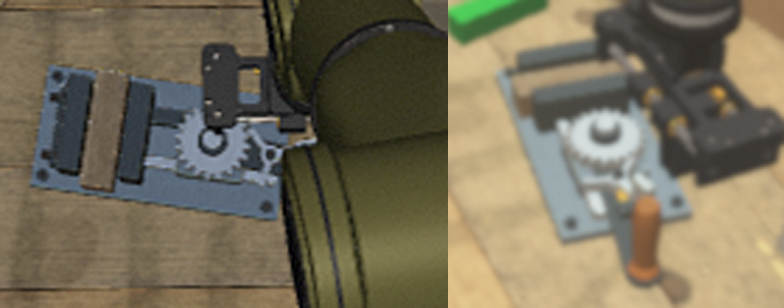

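Emit:
play_rows --targets '[[[0,0,0],[0,0,-0.3],255],[[0,0,0],[0,0,-0.2],255],[[0,0,0],[0,0,0],255]]'

```text
clock: 3.0
tool_pos: [0.6179, 0.0531, 0.0893]
eef_rot: [-0.707, -0.001, 0.707, -0.001]
contact_force: [0.5, 0.2, 1.1]
opening: 0.004
```

Emit:
play_rows --targets '[[[0,0,0],[-0.15,0,-0.1],255],[[0,0,0],[-0.15,0,0],255],[[0,0,0],[-0.15,0,0],255],[[0,0,0],[-0.1,0,0],255]]'

```text
clock: 3.4
tool_pos: [0.5962, 0.0525, 0.0862]
eef_rot: [0.708, 0.0, -0.707, 0.001]
contact_force: [2.1, -0.8, -1.0]
opening: 0.003
```

Emit:
play_rows --targets '[[[0,0,0],[-0.1,0,0],255],[[0,0,0],[-0.1,0,0],255]]'

```text
clock: 3.6
tool_pos: [0.588, 0.0532, 0.086]
eef_rot: [0.707, 0.001, -0.707, 0.001]
contact_force: [-0.2, 0.2, -0.3]
opening: 0.006
```

Emit:
play_rows --targets '[[[0,0,0],[-0.1,0,0],255],[[0,0,0],[-0.1,0,0],255]]'

```text
clock: 3.8
tool_pos: [0.5801, 0.0536, 0.0858]
eef_rot: [0.707, 0.001, -0.707, 0.001]
contact_force: [4.9, 0.4, -0.7]
opening: 0.003
```

```bash
python3 v.py 2
```

```text
3.9 [0.58054777 0.05357589 0.08590318] [ 2.60788869  0.78628325 -1.69814357]
```

View pics/v2.png

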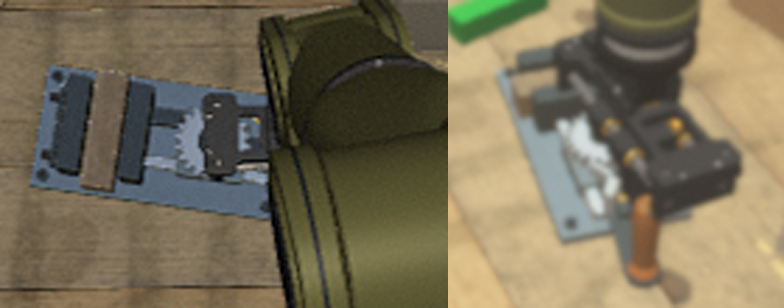

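Emit:
play_rows --targets '[[[0,0,0],[-0.1,0,0],255]]'

```text
clock: 4.0
tool_pos: [0.5783, 0.0534, 0.0861]
eef_rot: [0.709, 0.001, -0.705, 0.0]
contact_force: [5.0, 0.1, -0.8]
opening: 0.004
```

Emit:
play_rows --targets '[[[0,0,0],[-0.1,0,0],255]]'

```text
clock: 4.1
tool_pos: [0.5738, 0.0531, 0.0862]
eef_rot: [0.709, 0.001, -0.706, 0.0]
contact_force: [4.4, -0.1, 1.4]
opening: 0.006
```

```bash
python3 v.py 3
```

```text
4.2 [0.57192551 0.05295101 0.08597963] [3.96691231 0.08940353 1.44901467]
```

View pics/v3.png

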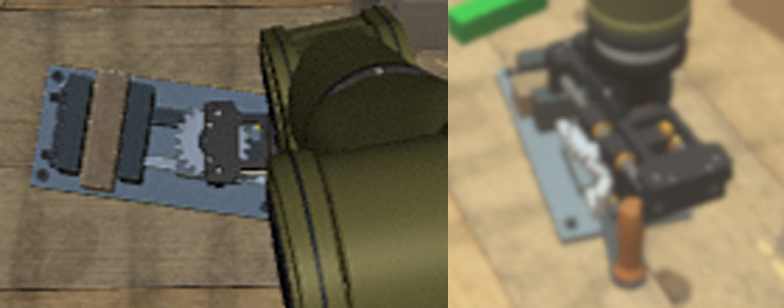

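Emit:
play_rows --targets '[[[0,0,0],[0.5,0,0],255],[[0,0,0],[0.2,0,0.5],255],[[0,0,0],[0,0,1],255],[[0,0,0],[0,0,1],255],[[0,0,0],[0,0,1],255]]'

```text
clock: 4.7
tool_pos: [0.5977, 0.053, 0.2262]
eef_rot: [-0.705, -0.001, 0.709, -0.001]
contact_force: [0.4, -0.2, -0.0]
opening: 0.007
```

```bash
python3 v.py 4
```

```text
4.8 [0.60149078 0.05334002 0.23044424] [-0.20871222 -0.29233563  0.01790112]
```

View pics/v4.png

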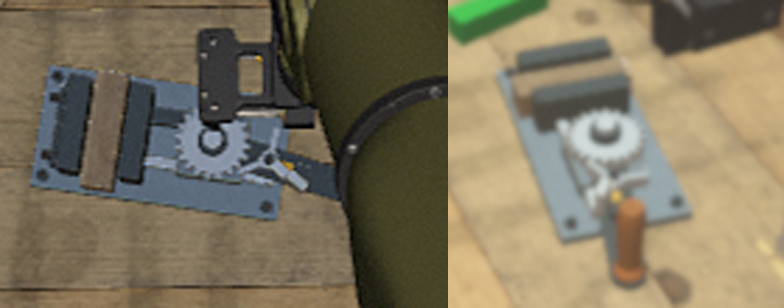

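Run:
```python
from h import *
np.set_printoptions(precision=4,suppress=True)
t=load('top4.png');s=load('side4.png')
Z=lambda u,v:(170+u/2.8,100+v/2.8)
Y=lambda u,v:(230+(u-448)/2.8,140+v/2.8)
print('tab',onz(t,*Z(297,183),.076)); print('pivot',onz(t,*Z(268,160),.05))
print('grip',onz(s,*Y(632,204),.116))
b=t['color'][140:180,240:300,::-1];cv2.imwrite('pics/z4.png',np.hstack([cv2.resize(b,None,fx=7,fy=7,interpolation=cv2.INTER_CUBIC),cv2.resize(s['color'][190:230,270:320,::-1],None,fx=7,fy=7,interpolation=cv2.INTER_CUBIC)]))
```

```text
tab [0.5488 0.0631 0.076 ]
pivot [0.5743 0.0883 0.05  ]
grip [ 0.5434 -0.0032  0.116 ]
```

View pics/z4.png

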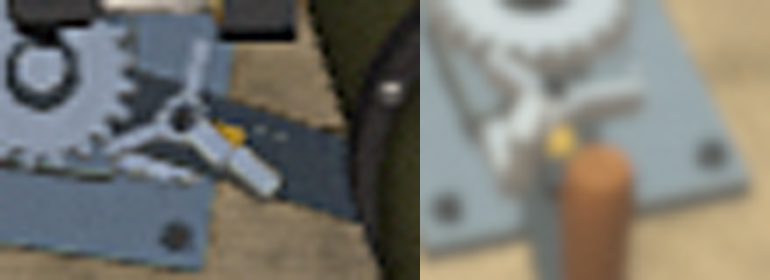

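Emit:
play_rows --targets '[[[0,0,0.14],[-0.35,-0.35,0],0],[[0,0,0.14],[-0.35,-0.35,0],0],[[0,0,0.14],[-0.35,-0.35,0],0],[[0,0,0.14],[-0.4,-0.36,0],0],[[0,0,0.14],[0,0,0],0]]'

```text
clock: 5.3
tool_pos: [0.5373, -0.0062, 0.2243]
eef_rot: [-0.66, -0.244, 0.667, -0.244]
contact_force: [0.7, -0.6, -0.2]
opening: 0.44
```

Emit:
play_rows --targets '[[[0,0,0.14],[0,0,-0.6],0],[[0,0,0.14],[0,0,-0.5],0],[[0,0,0],[0,0,-0.5],0],[[0,0,0],[0,0,-0.4],0],[[0,0,0],[0,0,0],0]]'

```text
clock: 5.8
tool_pos: [0.5386, -0.0035, 0.143]
eef_rot: [-0.621, -0.335, 0.626, -0.332]
contact_force: [0.0, 0.1, -0.1]
opening: 0.889
```

```bash
python3 v.py 5
```

```text
5.9 [ 0.54083071 -0.00321264  0.14522942] [-0.16464624  0.17293448  0.48818248]
```

View pics/v5.png

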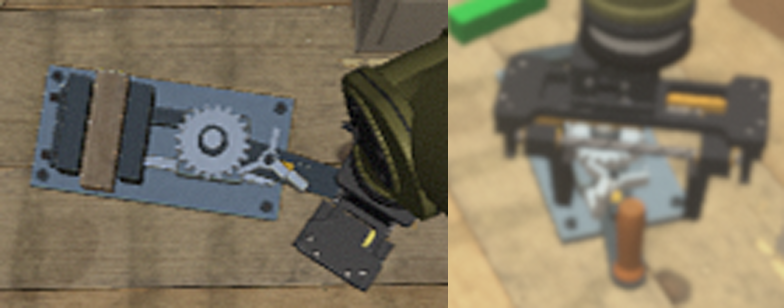

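Emit:
play_rows --targets '[[[0,0,0],[0.06,0,-0.5],0],[[0,0,0],[0,0,-0.5],0],[[0,0,0],[0,0,0],0]]' --newtons 25

```text
clock: 6.2
tool_pos: [0.5432, -0.0033, 0.1047]
eef_rot: [-0.622, -0.334, 0.625, -0.333]
contact_force: [-0.6, 0.3, 0.8]
opening: 0.999
```

Emit:
play_rows --targets '[[[0,0,0],[0,0,0],255],[[0,0,0],[0,0,0],255],[[0,0,0],[0,0,0],255],[[0,0,0],[0,0,0],255],[[0,0,0],[0,0,0],255]]'

```text
clock: 6.7
tool_pos: [0.5448, -0.0033, 0.1062]
eef_rot: [0.624, 0.333, -0.623, 0.333]
contact_force: [-0.2, -0.7, -0.8]
opening: 0.567
```

Emit:
play_rows --targets '[[[0,0,0],[0,0,0],255],[[0,0,0],[0,0,0],255],[[0,0,0],[0,0,0],255]]'

```text
clock: 7.0
tool_pos: [0.5445, -0.0033, 0.1057]
eef_rot: [-0.624, -0.333, 0.624, -0.333]
contact_force: [0.1, 0.2, -0.3]
opening: 0.3
```

```bash
python3 v.py 6
```

```text
7.1 [ 0.54437403 -0.00304207  0.10570599] [-0.79377454  1.2792819   0.04730189]
```

View pics/v6.png

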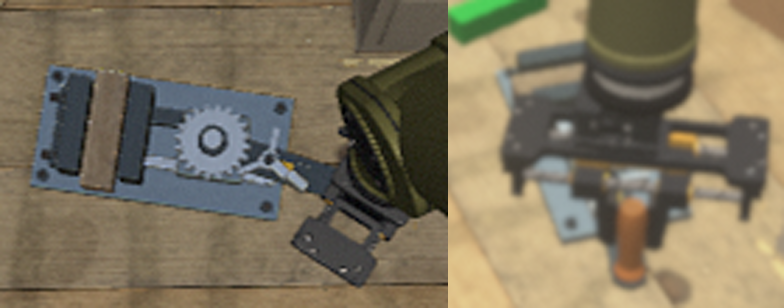

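Emit:
play_rows --targets '[[[0,0,0],[0,0,0],255],[[0,0,0],[0,0,0],255],[[0,0,0],[0,0,0],255]]'

```text
clock: 7.4
tool_pos: [0.5444, -0.003, 0.1057]
eef_rot: [-0.624, -0.334, 0.624, -0.333]
contact_force: [-1.5, 0.3, 0.4]
opening: 0.253
```

Run:
```python
import numpy as np
from plant import r
p=r.get_state()['tool_pos'];C=np.array([.592,.140]);d=p[:2]-C
ph=np.arctan2(-d[0],-d[1]);print(ph,np.hypot(*d))
f=lambda a:C+.15*np.array([-np.sin(a),-np.cos(a)])
a=ph
for i in range(22):
    print(i,round(a,3),f(a).round(4),((f(a+.05)-f(a))/.04).round(3)); a+=.05
```

```text
0.32132199086641267 0.150753149533478
0 0.321 [ 0.5446 -0.0023] [-0.176  0.064]
1 0.371 [5.376e-01 2.000e-04] [-0.173  0.072]
2 0.421 [0.5307 0.0031] [-0.169  0.081]
3 0.471 [0.5239 0.0064] [-0.165  0.089]
4 0.521 [0.5173 0.0099] [-0.16   0.097]
5 0.571 [0.5109 0.0138] [-0.155  0.105]
6 0.621 [0.5047 0.018 ] [-0.15   0.113]
7 0.671 [0.4987 0.0225] [-0.144  0.12 ]
8 0.721 [0.4929 0.0274] [-0.138  0.127]
9 0.771 [0.4874 0.0325] [-0.131  0.134]
10 0.821 [0.4822 0.0378] [-0.124  0.14 ]
11 0.871 [0.4772 0.0434] [-0.117  0.146]
12 0.921 [0.4725 0.0493] [-0.11   0.152]
13 0.971 [0.4682 0.0554] [-0.102  0.157]
14 1.021 [0.4641 0.0617] [-0.094  0.162]
15 1.071 [0.4603 0.0682] [-0.086  0.167]
16 1.121 [0.4569 0.0748] [-0.077  0.171]
17 1.171 [0.4538 0.0817] [-0.069  0.174]
18 1.221 [0.4511 0.0886] [-0.06   0.178]
19 1.271 [0.4487 0.0957] [-0.051  0.18 ]
20 1.321 [0.4466 0.103 ] [-0.042  0.183]
21 1.371 [0.445  0.1103] [-0.033  0.185]
```

Emit:
play_rows --targets '[[[0,0,-0.05],[-0.176,0.064,0],255],[[0,0,-0.05],[-0.173,0.072,0],255],[[0,0,-0.05],[-0.169,0.081,0],255],[[0,0,-0.05],[-0.165,0.089,0],255],[[0,0,-0.05],[-0.16,0.097,0],255]]'

```text
clock: 7.9
tool_pos: [0.512, 0.0125, 0.1058]
eef_rot: [0.661, 0.252, -0.66, 0.253]
contact_force: [3.8, -1.6, -4.5]
opening: 0.253
```

Emit:
play_rows --targets '[[[0,0,-0.05],[-0.155,0.105,0],255],[[0,0,-0.05],[-0.15,0.113,0],255],[[0,0,-0.05],[-0.144,0.12,0],255]]'

```text
clock: 8.2
tool_pos: [0.4944, 0.0255, 0.1058]
eef_rot: [0.679, 0.201, -0.677, 0.203]
contact_force: [2.7, -2.7, -4.8]
opening: 0.254
```

```bash
python3 v.py 7
```

```text
8.3 [0.49316533 0.02652983 0.10570763] [ 0.4446034   0.00979765 -1.60384217]
```

View pics/v7.png

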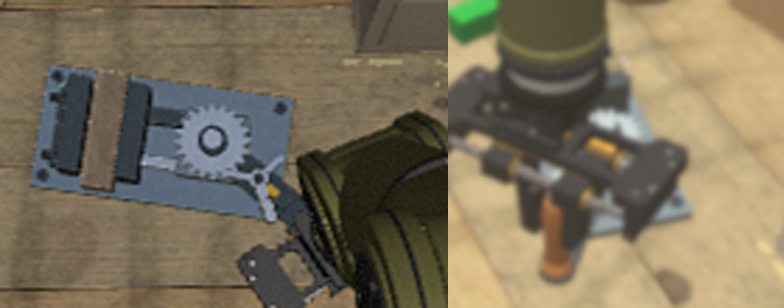

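Emit:
play_rows --targets '[[[0,0,-0.05],[-0.138,0.127,0],255],[[0,0,-0.05],[-0.131,0.134,0],255],[[0,0,-0.05],[-0.124,0.14,0],255]]'

```text
clock: 8.6
tool_pos: [0.4783, 0.0415, 0.1057]
eef_rot: [0.691, 0.151, -0.69, 0.152]
contact_force: [1.7, -2.4, -4.1]
opening: 0.253
```

```bash
python3 v.py 8
```

```text
8.7 [0.47747288 0.04238454 0.10571475] [ 1.18419292 -0.9873371  -2.95207259]
```

View pics/v8.png

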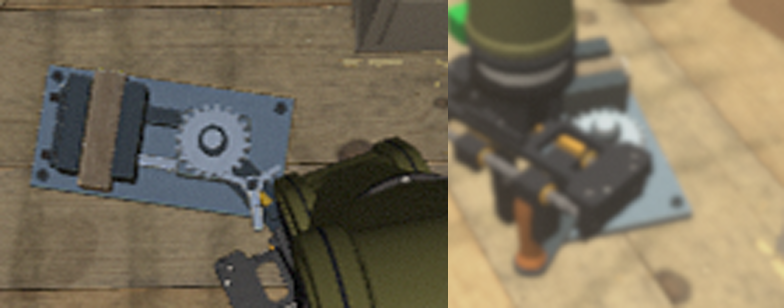

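Emit:
play_rows --targets '[[[0,0,-0.05],[-0.117,0.146,0],255],[[0,0,-0.05],[-0.11,0.152,0],255]]'

```text
clock: 8.9
tool_pos: [0.4714, 0.0505, 0.1057]
eef_rot: [0.699, 0.114, -0.696, 0.117]
contact_force: [9.4, -14.3, -10.4]
opening: 0.251
```

Emit:
play_rows --targets '[[[0,0,-0.05],[-0.102,0.157,0],255],[[0,0,-0.05],[-0.094,0.162,0],255]]'

```text
clock: 9.1
tool_pos: [0.4665, 0.0583, 0.1057]
eef_rot: [0.706, 0.074, -0.699, 0.081]
contact_force: [16.1, -27.8, -16.9]
opening: 0.251
```

```bash
python3 v.py 9
```

```text
9.2 [0.46654721 0.05832158 0.10569053] [ 13.47853158 -23.3285744  -14.46888351]
```

View pics/v9.png

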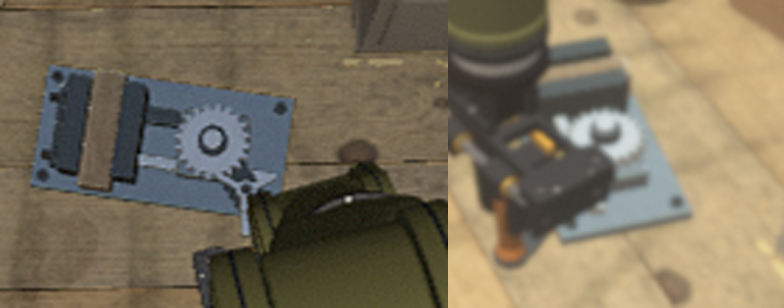

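Emit:
play_rows --targets '[[[0,0,0.05],[0.094,-0.162,0],255],[[0,0,0.05],[0.102,-0.157,0],255],[[0,0,0.05],[0.11,-0.152,0],255],[[0,0,0.05],[0.117,-0.146,0],255],[[0,0,0.05],[0.124,-0.14,0],255]]'

```text
clock: 9.7
tool_pos: [0.4837, 0.0364, 0.1057]
eef_rot: [0.687, 0.169, -0.686, 0.169]
contact_force: [1.1, 2.1, -3.6]
opening: 0.254
```

```bash
python3 v.py 10
```

```text
9.8 [0.48427959 0.03573413 0.10569477] [ 4.35390613 -1.40483137 -5.68084309]
```

View pics/v10.png

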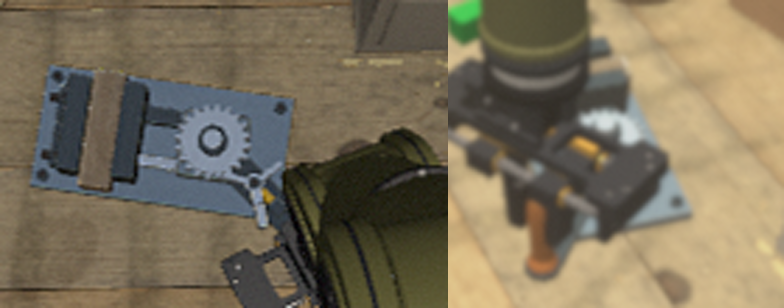

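Emit:
play_rows --targets '[[[0,0,0.05],[0.131,-0.134,0],255],[[0,0,0.05],[0.138,-0.127,0],255],[[0,0,0.05],[0.144,-0.12,0],255],[[0,0,0.05],[0.15,-0.113,0],255],[[0,0,0.05],[0.155,-0.105,0],255]]'

```text
clock: 10.3
tool_pos: [0.5111, 0.0135, 0.1057]
eef_rot: [0.66, 0.254, -0.66, 0.253]
contact_force: [1.4, 1.8, -4.0]
opening: 0.251
```

Emit:
play_rows --targets '[[[0,0,0.05],[0.16,-0.097,0],255],[[0,0,0.05],[0.165,-0.089,0],255],[[0,0,0.05],[0.169,-0.081,0],255],[[0,0,0.05],[0.173,-0.072,0],255],[[0,0,0.05],[0.176,-0.064,0],255]]'

```text
clock: 10.8
tool_pos: [0.5443, -0.0027, 0.1057]
eef_rot: [-0.623, -0.334, 0.623, -0.333]
contact_force: [0.3, 1.1, -1.6]
opening: 0.251
```

Emit:
play_rows --targets '[[[0,0,0.05],[0.179,-0.055,0],255],[[0,0,0.05],[0.181,-0.046,0],255],[[0,0,0],[0,0,0],255]]'

```text
clock: 11.1
tool_pos: [0.5602, -0.0071, 0.1057]
eef_rot: [0.607, 0.364, -0.605, 0.364]
contact_force: [3.0, 0.6, -3.9]
opening: 0.258
```

```bash
python3 v.py 11;python3 -c "
import numpy as np
from plant import r
d=r.get_state()['tool_pos'][:2]-[.592,.14];print(np.arctan2(-d[0],-d[1]),np.hypot(*d))"
```

```text
11.2 [ 0.55972938 -0.00704807  0.10573963] [ 4.25992172  0.44441834 -5.81012056]
0.21603162789888003 0.15054742595488846
```

Emit:
play_rows --targets '[[[0,0,0],[0.12,-0.025,0],255],[[0,0,0],[0,0,0],255]]'

```text
clock: 11.4
tool_pos: [0.5631, -0.0078, 0.1057]
eef_rot: [-0.606, -0.365, 0.606, -0.364]
contact_force: [0.4, 1.5, -1.9]
opening: 0.254
```

Emit:
play_rows --targets '[[[0,0,0],[0.1,-0.02,0],255],[[0,0,0],[0,0,0],255]]'

```text
clock: 11.6
tool_pos: [0.5667, -0.0085, 0.1057]
eef_rot: [-0.605, -0.365, 0.606, -0.364]
contact_force: [-2.1, 3.0, 1.6]
opening: 0.251
```

Emit:
play_rows --targets '[[[0,0,0],[0.08,-0.01,0],255],[[0,0,0],[0,0,0],255]]'

```text
clock: 11.8
tool_pos: [0.5695, -0.0091, 0.1056]
eef_rot: [-0.605, -0.365, 0.607, -0.364]
contact_force: [-3.6, 2.2, 2.2]
opening: 0.254
```

```bash
python3 v.py 12;python3 -c "
import numpy as np
from plant import r
d=r.get_state()['tool_pos'][:2]-[.592,.14];print(np.arctan2(-d[0],-d[1]),np.hypot(*d))"
```

```text
11.9 [ 0.56945228 -0.00916222  0.10561648] [-4.63565247  1.66244274  2.8442706 ]
0.15002656642130932 0.1508567761856096
```

View pics/v12.png

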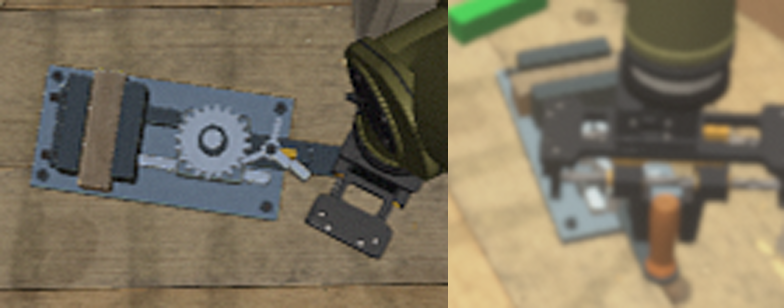

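Force is still small (possibly free clicking); press a little more to find the park stop.

Emit:
play_rows --targets '[[[0,0,0],[0.07,-0.01,0],255],[[0,0,0],[0,0,0],255]]'

```text
clock: 12.1
tool_pos: [0.5696, -0.0092, 0.1055]
eef_rot: [-0.603, -0.366, 0.609, -0.363]
contact_force: [-10.0, 2.7, 7.8]
opening: 0.252
```

Emit:
play_rows --targets '[[[0,0,0],[0.07,-0.01,0],255],[[0,0,0],[0,0,0],255]]'

```text
clock: 12.3
tool_pos: [0.5697, -0.0092, 0.1054]
eef_rot: [-0.601, -0.367, 0.61, -0.362]
contact_force: [-14.3, 5.2, 13.4]
opening: 0.254
```

Emit:
play_rows --targets '[[[0,0,0],[-0.1,0.015,0],255],[[0,0,0],[0,0,0],255],[[0,0,0],[0,0,0],60],[[0,0,0],[0,0,0],60],[[0,0,0],[0,0,0],60]]'

```text
clock: 12.8
tool_pos: [0.5737, -0.0105, 0.1059]
eef_rot: [0.607, 0.363, -0.606, 0.364]
contact_force: [0.2, 0.3, 0.1]
opening: 0.502
```

Emit:
play_rows --targets '[[[0,0,0],[0,0,0],60],[[0,0,0],[0,0,0.4],60],[[0,0,0],[0,0,0.8],60],[[0,0,0],[0,0,0.9],60],[[0,0,0],[0,0,0.9],60]]'

```text
clock: 13.3
tool_pos: [0.5726, -0.01, 0.2269]
eef_rot: [-0.606, -0.364, 0.606, -0.364]
contact_force: [1.0, -0.6, -1.1]
opening: 0.769
```

Emit:
play_rows --targets '[[[0,0,0],[-0.5,-0.9,0],60],[[0,0,0],[-0.5,-0.9,0],60],[[0,0,0],[-0.5,-0.9,0],60],[[0,0,0],[-0.5,-0.9,0],60],[[0,0,0],[-0.5,-0.9,0],60]]'

```text
clock: 13.8
tool_pos: [0.4719, -0.1914, 0.226]
eef_rot: [0.606, 0.364, -0.606, 0.364]
contact_force: [-0.0, 0.2, 0.2]
opening: 0.766
```

Emit:
play_rows --targets '[[[0,0,0],[-0.5,-0.7,0],60],[[0,0,0],[-0.2,-0.7,0],60],[[0,0,0],[0,0,0],60]]'

```text
clock: 14.1
tool_pos: [0.4423, -0.251, 0.2256]
eef_rot: [-0.607, -0.361, 0.609, -0.362]
contact_force: [-0.5, -0.1, -0.3]
opening: 0.767
```

```bash
python3 v.py 13
```

```text
14.2 [ 0.44468211 -0.24632422  0.22582292] [-0.31543299 -0.56048145  0.3037091 ]
```

View pics/v13.png

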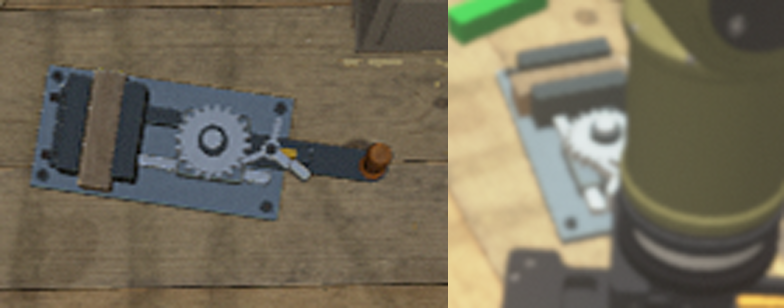

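View pics/top13.png

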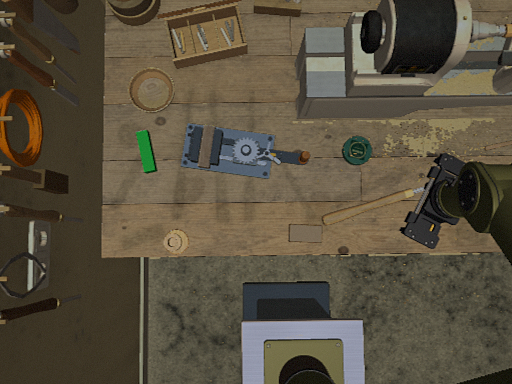

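Run:
```python
from h import *
np.set_printoptions(precision=4,suppress=True)
t=load('top13.png');t0=load('top0.png')
f=lambda x:cv2.resize(x,None,fx=7,fy=7,interpolation=cv2.INTER_CUBIC)
cv2.imwrite('pics/z13.png',np.vstack([np.hstack([f(q['color'][118:174,178:234,::-1]) for q in(t0,t)])]))
Z=lambda u,v:(170+u/2.8,100+v/2.8)
g=onz(t,*Z(379,149),.116);d=g[:2]-[.592,.14];print(g,np.arctan2(-d[0],-d[1])-.15,np.hypot(*d))
tb=onz(t,*Z(301,170),.076);d=tb[:2]-np.array([.592,.14])-.055*np.array([-.149,-.989]);print('pawl',np.arctan2(-d[0],-d[1])-.15,np.hypot(*d))
```

```text
[ 0.5722 -0.0072  0.116 ] -0.016417084287154465 0.14847423009712407
pawl 0.5723355588072114 0.035077247029807294
```

View pics/z13.png

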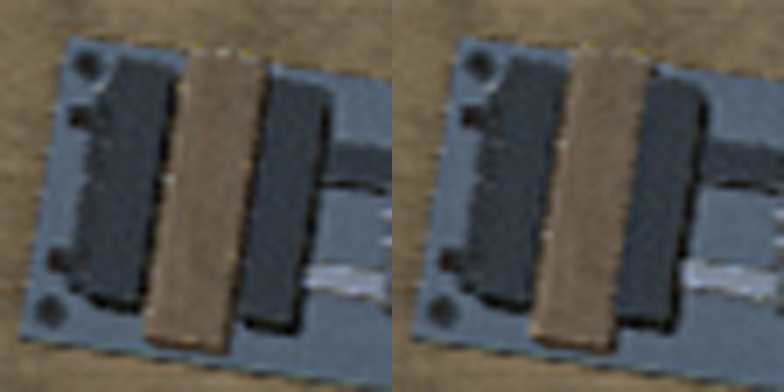

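```bash
python3 -c "
from plant import r
print(r.finish_job(), r.get_state()['clock'])"
```

```text
the job is handed in; nothing more can be done
the job is handed in; nothing more can be done
```

The blank is clamped against the stop, the pawl is on the tightening side and the handle is back at its parked stop. I handed the job in at about 14 s.

- **Pawl:** I pushed the tab over with the closed fingertips. It now leans about +0.5 rad to the tightening side. The end of that push also carried the handle clockwise by about 0.07 rad, before I had gripped it.
- **Clamping:** I pinched the grip and swung the handle clockwise to about 0.85 rad. The force on the grip rose from about 4 N to nearly 30 N as the jaw closed.
- **Return:** I swung the handle back until it met its stop at about 15 N, then let go and moved clear.

**Last checks:**
- In the final top picture the jaw is tight on the blank, which has shifted slightly onto the stop.
- The handle measured 0 rad from the tool position at the stop and -0.016 rad from the picture. The difference is within measurement error.
- The side view was blocked by the arm in the last pictures, so the final state was checked from the top camera only.
- The other things on the bench look untouched.

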